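# Stow the tape measure and prove the case's catch

### The job

Put the yellow tape measure into the open blue case and shut the lid. Then pull up on the lid's handle, steadily with about 15 N for half a second, to check that the catch holds; if the lid gives, press it down harder and tug again until it holds. Leave the lid shut and caught, and leave the two wooden blocks where they are.

Things in the scene. Friction and masses are not known exactly. Their poses are not given: they have to be found in the camera images.
- tape_measure: yellow tape measure standing upright on the bench, 36 x 87 x 62 mm (x, y, z), about 0.22 kg; origin at its underside, z up; its body spans x -18..18, y -30..43, z 0..62 mm, so grip it across x, about 5 mm to +y of the origin, some 45 mm up
- case: open-topped blue steel instrument case fixed to the bench, 136 x 170 x 74 mm (x, y, z), walls and floor 6 mm; origin at the centre of its underside, z up; -x is its front (catch side), the lid is hinged on the +x rim
- case_lid (a joint): lid angle in rad: 0 = shut, 1.9 = fully open; starts leaning open, past 1.5. A stiff hinge lets it stay where it is left. Plate 142 mm deep, 176 mm wide, 10 mm thick: shut, its underside is 76 mm and its top 86 mm above the bench. Caught, it has about 0.014 rad of play up to the catch; down but not caught, it lifts with 2 to 6 N at the handle
- hinge (a point): middle of the lid's hinge line, in the case's frame at x +68, y 0, z 76 mm; the hinge line runs along the case's y; axes as the case's
- handle (a point): middle of the handle's grip bar: black round bar 10 mm thick, 72 mm long, along the case's y, on two posts. It turns with the lid: in the shut lid's frame it lies 105 mm to -x of the hinge line and 38 mm above it (28 mm above the lid's top). Pulling or pressing here works the lid
- catch (a joint): spring catch at the middle of the case's front, a steel arm 26 mm wide; 0 = home, grows to 0.35 rad as its top is pushed away from the case. The descending strike pushes it out from a lid angle of about 0.12 to 0.16 rad, and it snaps home when the lid is below about 0.014 rad. Its bite differs from time to time: pressing the lid home at the handle takes about 8 to 20 N
- wood_block: hardwood block 45 x 70 x 40 mm, a bystander; origin at the centre of its underside
- sanding_block: cork-faced wooden sanding block 61 x 100 x 32 mm, a bystander; origin at the centre of its underside
- strike (a point): centre of the steel tongue, 6 x 24 x 6 mm, on the lid's front edge, that goes down behind the catch's nose; turns with the lid, 148 mm to -x of the hinge line and 8 mm below it in the shut lid's frame
- nose (a point): tip of the underside of the catch's sloping steel nose, 24 mm wide, 73 mm above the bench when the catch is home, about 80 mm to the front of the case's centre. The underside holds the strike when the lid is pulled up, against well over 25 N at the handle

How it is judged:
By the outcome, as a careful person would: the job done as asked, in the order asked, and still so for the second after the job is handed in, with the robot touching nothing.
It also fails if it takes over 72 s, if anything falls off the work surface, if the arm or the gripper's body presses on something with over 40 N, if the wrist force passes 120 N, or if a joint passes its speed limit or range.

### The arm

A 6-joint arm with a two-finger parallel gripper is mounted at the origin on a cart in front of the work surface, level with it; the furniture and walls round the work are solid. World frame = base frame: x ahead of the robot, y to its left, z up, the work surface at z = 0. Lengths are in m, angles in rad, forces in N, time in s.
With the tool pointing down it reaches from about 0.275 to 0.85 m from the base axis. Payload 19 kg.
Tool frame: the origin (TCP) lies midway between the tips of the shut fingers; the grasp point (between the pads) lies 19 mm behind it; z points along the fingers, y is the line along which they close (so a half turn about z gives the same grasp; the last joint's range is limited). The gripper opens to 85 mm and grips with 20 to 120 N. Pads are 22 mm wide; open, the fingers measure 114 mm over their backs; the gripper's body (76 mm by 85 mm) begins 54 mm behind the grasp point. The pads swing forward as they close: fully open they stand 13 mm farther back than shut.
Start: joints at [1.167, 0.15, 1.437, -0, 1.554, -0.134], TCP at [0.153, 0.554, 0.231] pointing down, gripper open.
Joint ranges: [-2.8, 2.8], [-0.68, 2.1], [0.12, 2.68], [-1.39, 4.53], [0.16, 2.79], [-2.81, 2.81]. Speed limits (rad/s): [1.89, 1.89, 2.22, 3.01, 3.01, 3.01].

### API

Orientations are given as [roll, pitch, yaw] about the fixed x, y, z axes, in that order (R = Rz(yaw) Ry(pitch) Rx(roll)).
In Python, from station import manip, cams, nets gives the robot as it stands.
- The arm moves only by the tool jog_arm, never from a script. Its argument "targets" is text: rows parted by semicolons, each of 5 numbers parted by spaces: the finger opening in mm, from 0 to 85.4, then the shift along the tool's x, y, z in mm, then the turn about the tool's z in rad. In form: gripper dx dy dz twist; .... A call has 1 to 12 rows; each row shifts and turns the commanded pose from where the row before left it, along the tool's axes as they then stand; what a row does not reach is not made up. A row lasts 1/12 s, in which the tool goes at most 41.7 mm and 7.16 degrees, less where a joint would pass 70% of its speed; a pose out of reach is approached as far as the arm can. A call with a gripper value outside its range is refused whole. The fingers move at their own pace and stop on an object; "force" is the grip in N (left out, the last holds). Time passes only in rows, so rows that do not move let the fingers close. It gives the time, the measured TCP pose, the force, the opening and the grip force at its end, in the units of the state.
- manip.get_state(): the state, without advancing time (a new reading comes with each control period).
- cams.grab_frame(name): name is "scene" or "top" or "wrist"; returns a dict with "frame" (420x560x3 uint8, red, green, blue), "z_map" (420x560 float32, m along the optical axis (not along the pixel's ray), 0 where there is no reading), "fx", "fy", "cx", "cy" (pixels), "eye" and "orientation" of the camera in the world; the wrist camera has in their place "tool_from_camera" (4x4, takes a point from camera to tool coordinates, whose origin is the TCP and whose axes are the flange's). Camera axes: x right, y up, looking along -z (the intrinsics and any distortion apply to the point x, -y, -z); pixel columns grow to the right and rows downward; lengths in m; the calibration is good to about 2 mm. A picture is of the moment at which its call begins: read the wrist's pose just before it.
- manip.finish_job(): hands the job in; it is judged then, once.
Trained networks look in a picture, given as the dict that the camera call returned (one of the last four; its "shot" number tells which), for a name from the list of things; names that differ only in an ending like _2 or _b are one class to them, and where a whole thing is asked for, a point or a joint stands for the part that bears it (a point fixed in the world has none). Each returns a list of dicts, best first, with "score" (0 to 1); they miss things now and then, are a little off and sometimes report something else, mostly with a low value. They report only what shows in the picture. A call takes as long as a camera call.
- nets.recognise(picture, name): "at" ([x, y, z] in m, in world coordinates, good to about 4 mm: the middle of the surface that is visible of it).
- nets.regions_of(picture, name): "region" (420x560 bool, what is visible of it).
- nets.landmark_of(picture, name): "at" ([x, y, z] in m, in world coordinates, good to about 4 mm: a listed point, or the origin of a listed thing).
The state is a dict: "time": time; "q": joint angles; "joint_vel": joint speeds; "joint_torque": joint torques, N m; "tcp_pos": TCP position; "tool_rot": TCP orientation; "contact_force": force on the tool from outside, world axes, zero at the start; "ft_torque": the same for the moment, N m; "gripper_width": finger opening in m; "finger_force": force on a finger pad.
Only numpy, scipy, OpenCV 4.12 (cv2) and the standard library are available. Lean on these libraries where they do the work, as an engineer would, in place of code of your own. Each camera call takes 0.05 s, during which the arm holds its last target. There are 200 camera calls.

## Working session

There is one attempt and no reset: what is moved stays moved. The work goes in short steps, Python scripts to look and compute and a tool call to move; the robot and the scene stay as the last step left them, time stands still between calls to the robot, and variables do not carry over. Pictures are saved under pics/ and viewed, at most 10 in all, crops included, and the job is handed in when it is done.

Besides the shell and the picture viewer there is one more tool, called as name(argument=value, ...), one argument or row to a line, values as JSON. jog_arm: Moves the arm, as the interface text tells. Its arguments: {"type":"object","properties":{"targets":{"type":"string"},"force":{"type":"number"}},"required":["targets"]}

```bash
ls; mkdir -p pics; cat > h.py <<'E'
import numpy as np, cv2
from station import manip, cams, nets
from scipy.spatial.transform import Rotation as R
def save(p,n): cv2.imwrite('pics/'+n,p['frame'][:,:,::-1])
def cloud(p,mask):
    v,u=np.nonzero(mask&(p['z_map']>0)); z=p['z_map'][v,u]
    c=np.c_[(u-p['cx'])/p['fx']*z,-(v-p['cy'])/p['fy']*z,-z]
    o=np.array(p['orientation'])
    M=o if o.shape==(3,3) else R.from_euler('xyz',o).as_matrix()
    return c@M.T+np.array(p['eye'])
E
python3 - <<'E'
from h import *
s=manip.get_state(); print({k:np.round(v,3) for k,v in s.items()})
for n in ['scene','top']:
    p=cams.grab_frame(n); save(p,n+'1.png'); print(n,[ (k,p[k]) for k in p if k not in('frame','z_map')])
    for t in ['tape_measure','case','hinge','handle','strike','nose','wood_block','sanding_block']:
        print(t,[(np.round(d['at'],3),round(d['score'],2)) for d in nets.landmark_of(p,t)[:2]])
E
```

```text
pics
{'time': np.float64(0.0), 'q': array([ 1.167,  0.151,  1.438, -0.   ,  1.554, -0.134]), 'joint_vel': array([ 0.   , -0.001,  0.   , -0.001,  0.001,  0.   ]), 'joint_torque': array([-0.0000e+00, -7.1307e+01, -5.7085e+01, -0.0000e+00,  9.0000e-03,
       -0.0000e+00]), 'tcp_pos': array([0.153, 0.554, 0.231]), 'tool_rot': array([-3.14 , -0.   ,  2.872]), 'contact_force': array([-0.506,  0.126, -0.269]), 'ft_torque': array([ 0.023, -0.028, -0.083]), 'finger_force': np.float64(0.0), 'gripper_width': np.float64(0.085)}
scene [('fx', 437.0192388732572), ('fy', 437.0192388732572), ('cx', 275.7950858177062), ('cy', 204.66113895425272), ('eye', array([-0.09686705, -0.78781286,  0.887639  ])), ('orientation', array([ 0.87447587,  0.00977167, -0.64991646])), ('shot', 1)]
tape_measure [(array([ 0.518, -0.057,  0.002]), 0.81)]
case [(array([0.456, 0.248, 0.   ]), 0.88)]
hinge [(array([ 0.434, -0.369,  0.001]), 0.2)]
handle [(array([0.556, 0.257, 0.178]), 0.95)]
strike [(array([0.514, 0.254, 0.223]), 0.89)]
nose [(array([0.375, 0.245, 0.073]), 0.39), (array([0.522, 0.254, 0.076]), 0.2)]
wood_b
[... 172 characters left out ...]
35), ('fy', 497.56825970675635), ('cx', 276.4336301206608), ('cy', 197.762481118485), ('eye', array([ 0.38056865, -0.04979735,  1.44746666])), ('orientation', array([ 5.56622594e-02, -9.36272440e-04, -1.58561913e+00])), ('shot', 2)]
tape_measure [(array([ 0.516, -0.059,  0.003]), 0.65), (array([0.514, 0.252, 0.223]), 0.48)]
case [(array([ 0.454,  0.253, -0.001]), 0.81)]
hinge [(array([0.52 , 0.256, 0.074]), 0.81)]
handle [(array([0.56 , 0.255, 0.182]), 0.68)]
strike [(array([0.513, 0.252, 0.224]), 0.55)]
nose [(array([0.376, 0.246, 0.076]), 0.65), (array([0.521, 0.253, 0.073]), 0.41)]
wood_block [(array([ 0.52 , -0.258,  0.002]), 0.58)]
sanding_block [(array([ 0.437, -0.372,  0.   ]), 0.63)]
```

```bash
python3 - <<'E'
from h import *
for n in ['top','scene']:
    p=cams.grab_frame(n)
    for t,zl in [('tape_measure',.05),('case',.06),('case_lid',.1)]:
        r=nets.regions_of(p,t)
        if not r: print(n,t,'none');continue
        c=cloud(p,r[0]['region']); print(n,t,r[0]['score'],len(c),np.round(np.percentile(c,[2,50,98],axis=0),3).tolist())
        h=c[c[:,2]>zl]
        if t=='case': h=h[h[:,2]<.08]
        if len(h)>9:
            b=cv2.minAreaRect((h[:,:2]*1000).astype(np.float32)); print('  rect',np.round(np.r_[b[0],b[1],b[2]],1), 'z',np.percentile(h[:,2],[5,50,95]))
        if t=='tape_measure': np.save('tape_%s.npy'%n,c)
E
```

```text
top tape_measure 0.89 385 [[0.496, -0.096, -0.0], [0.514, -0.054, 0.057], [0.538, -0.018, 0.066]]
  rect [515.6 -52.5  62.4  35.9  77.5] z [0.0514819  0.06032021 0.06570369]
top case 0.82 4367 [[0.379, 0.163, -0.0], [0.475, 0.253, 0.012], [0.559, 0.333, 0.219]]
  rect [442.  248.4 160.9 172.    4.8] z [0.06270292 0.07237758 0.07778735]
top case_lid 0.97 906 [[0.514, 0.169, 0.083], [0.526, 0.252, 0.186], [0.562, 0.336, 0.226]]
  rect [538.8 255.5  53.2 173.4   8.5] z [0.11360728 0.18721746 0.22170885]
scene tape_measure 0.67 493 [[0.492, -0.099, 0.0], [0.505, -0.071, 0.04], [0.531, -0.02, 0.064]]
  rect [513.4 -53.5  63.7  36.7  81.2] z [0.05169668 0.06055273 0.06392535]
scene case 0.9 3485 [[0.362, 0.163, 0.004], [0.509, 0.253, 0.068], [0.53, 0.335, 0.216]]
  rect [441.4 246.8 167.  176.6   4.6] z [0.060984   0.07095037 0.07682022]
scene case_lid 0.77 1402 [[0.512, 0.167, 0.076], [0.522, 0.244, 0.151], [0.535, 0.34, 0.22]]
  rect [520.4 254.4  22.6 181.3   4.1] z [0.1070255  0.16407628 0.21690946]
```

View pics/scene1.png

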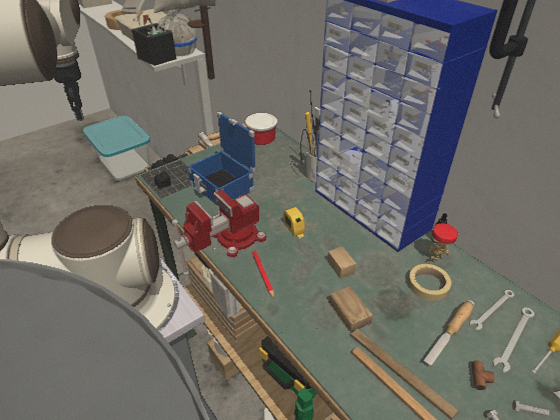

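View pics/top1.png

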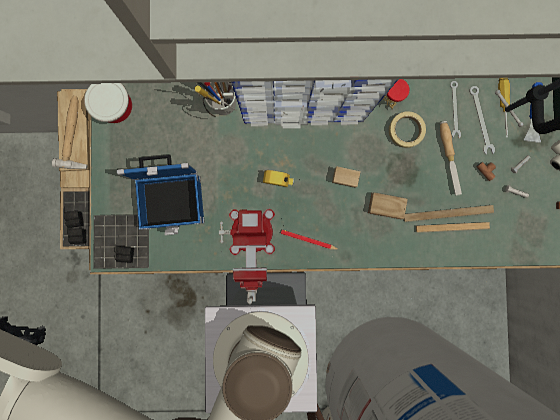

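```bash
cat >> h.py <<'E'
def plan(g,pos,yaw=None,n=None,step=38,pose=None):
    "rows from current pose (tool down) to world pos (m), yaw"
    s=manip.get_state(); p0,r0=pose or (s['tcp_pos'],s['tool_rot'])
    M=R.from_euler('xyz',r0); d=(np.array(pos)-p0)*1000
    tw=0 if yaw is None else -((yaw-r0[2]+np.pi)%(2*np.pi)-np.pi)
    n=n or int(max(1,np.ceil(np.linalg.norm(d)/step),np.ceil(abs(tw)/.12)))
    rows=[]
    for i in range(n):
        a=(M*R.from_euler('z',tw/n*i)).inv().apply(d/n)
        rows.append('%g %.1f %.1f %.1f %.3f'%(g,*a,tw/n))
    print(n,'; '.join(rows))
def st():
    s=manip.get_state(); print(round(float(s['time']),2),np.round(s['tcp_pos'],4),np.round(s['tool_rot'],3),'F',np.round(s['contact_force'],1),'w',round(float(s['gripper_width']),4),'ff',round(float(s['finger_force']),1),np.round(s['q'],2))
E
python3 - <<'E'
from h import *
plan(85,[.153,.554,.30])
s=manip.get_state()
plan(85,[.50,-.04,.28],1.379,n=20,pose=(s['tcp_pos']+[0,0,.07],s['tool_rot']))
p=cams.grab_frame('top'); c=cloud(p,np.ones((420,560),bool)).reshape(-1,3)
for x0,x1,y0,y1 in [(.25,.47,-.02,.14),(.57,.75,-.2,.05),(.57,.72,.1,.35)]:
    m=(c[:,0]>x0)&(c[:,0]<x1)&(c[:,1]>y0)&(c[:,1]<y1)&(c[:,2]>.03); k=c[m]
    if len(k): print(np.round(np.percentile(k,[1,50,99],axis=0),3).tolist())
E
```

```text
2 85 0.1 -0.1 -34.4 0.000; 85 0.1 -0.1 -34.4 0.000
20 85 -24.6 -24.0 1.1 0.075; 85 -26.3 -22.1 1.1 0.075; 85 -27.9 -20.1 1.1 0.075; 85 -29.3 -17.9 1.1 0.075; 85 -30.6 -15.7 1.1 0.075; 85 -31.7 -13.4 1.1 0.075; 85 -32.6 -11.0 1.1 0.075; 85 -33.3 -8.5 1.1 0.075; 85 -33.9 -6.0 1.1 0.075; 85 -34.2 -3.5 1.1 0.075; 85 -34.4 -0.9 1.1 0.075; 85 -34.4 1.7 1.1 0.075; 85 -34.1 4.2 1.1 0.075; 85 -33.7 6.8 1.1 0.075; 85 -33.1 9.2 1.1 0.075; 85 -32.3 11.7 1.1 0.075; 85 -31.4 14.1 1.1 0.075; 85 -30.2 16.4 1.1 0.075; 85 -28.9 18.6 1.1 0.075; 85 -27.5 20.7 1.1 0.075
[[0.251, -0.019, 0.032], [0.352, 0.022, 0.117], [0.423, 0.107, 0.158]]
[[0.59, -0.197, 0.088], [0.617, -0.076, 0.756], [0.688, 0.047, 0.907]]
[[0.59, 0.102, 0.737], [0.637, 0.238, 0.755], [0.706, 0.337, 0.956]]
```

jog_arm(
  targets="85 0 0 -34.5 0; 85 0 0 -34.5 0; 85 -24.6 -24 1 0.075; 85 -26.3 -22 1 0.075; 85 -27.9 -20 1 0.075; 85 -29.3 -18 1 0.075; 85 -30.6 -15.7 1 0.075; 85 -31.7 -13.4 1 0.075; 85 -32.6 -11 1 0.075; 85 -33.3 -8.5 1 0.075; 85 -34 -6 1 0.075; 85 -34 -3.5 1 0.075",
)

```text
time: 2.35
tcp_pos: [0.3263, 0.2555, 0.2904]
tool_rot: [3.141, 0.0, 2.118]
contact_force: [1.5, 1.2, -0.5]
gripper_width: 0.0849
finger_force: 0.0
```

jog_arm(
  targets="85 -34.4 -1 1 0.075; 85 -34.4 1.7 1 0.075; 85 -34 4.2 1 0.075; 85 -33.7 6.8 1 0.075; 85 -33 9.2 1 0.075; 85 -32.3 11.7 1 0.075; 85 -31.4 14 1 0.075; 85 -30.2 16.4 1 0.075; 85 -29 18.6 1 0.075; 85 -27.5 20.7 1 0.075; 85 0 0 0 0; 85 0 0 0 0",
)

```text
time: 3.35
tcp_pos: [0.4979, -0.042, 0.2797]
tool_rot: [-3.14, 0.0, 1.369]
contact_force: [0.1, -0.6, -0.2]
gripper_width: 0.0851
finger_force: 0.0
```

```bash
python3 - <<'E'
from h import *
st(); s=manip.get_state()
p=cams.grab_frame('wrist'); save(p,'w1.png')
T=np.array(p['tool_from_camera']); W=np.eye(4); W[:3,:3]=R.from_euler('xyz',s['tool_rot']).as_matrix(); W[:3,3]=s['tcp_pos']; W=W@T
p2=dict(p,eye=W[:3,3],orientation=W[:3,:3])
print([(np.round(d['at'],3),d['score']) for d in nets.landmark_of(p,'tape_measure')[:2]])
r=nets.regions_of(p,'tape_measure'); c=cloud(p2,r[0]['region']); h=c[(c[:,2]>.05)]
print(np.percentile(c[:,2],[1,50,99]),len(h))
b=cv2.minAreaRect((h[:,:2]*1000).astype(np.float32)); print(b)
for z in (.02,.035,.05): 
    h=c[c[:,2]>z];print(z,cv2.minAreaRect((h[:,:2]*1000).astype(np.float32)))
E
```

```text
3.35 [ 0.4979 -0.042   0.2797] [-3.14   0.     1.369] F [ 0.1 -0.6 -0.2] w 0.0851 ff 0.0 [-0.24 -0.02  1.52 -0.    1.64 -0.04]
[(array([ 0.519, -0.059, -0.001]), 0.56)]
[0.00552773 0.06046006 0.06368688] 1256
((515.6563110351562, -52.75343322753906), (62.059635162353516, 36.086280822753906), 79.05003356933594)
0.02 ((516.3043823242188, -49.55088424682617), (68.4901351928711, 36.25750732421875), 78.52935028076172)
0.035 ((516.1949462890625, -50.05104064941406), (67.50740814208984, 36.18894958496094), 78.73123931884766)
0.05 ((515.6563110351562, -52.75343322753906), (62.059635162353516, 36.086280822753906), 79.05003356933594)
```

View pics/w1.png

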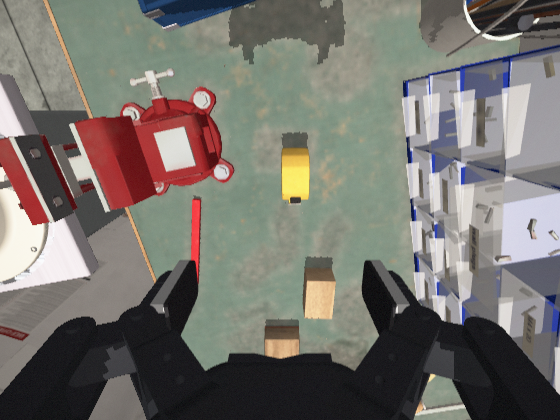

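```bash
python3 - <<'E'
from h import *
s=manip.get_state()
plan(62,[.516,-.053,.1],1.376)
plan(62,[.516,-.053,.023],1.376,pose=(np.array([.516,-.053,.1]),np.array([np.pi,0,1.376])))
E
```

```text
5 62 -1.8 4.2 36.1 -0.001; 62 -1.8 4.2 36.1 -0.001; 62 -1.8 4.2 36.1 -0.001; 62 -1.8 4.2 36.1 -0.001; 62 -1.8 4.2 36.1 -0.001
3 62 0.0 -0.0 25.7 -0.000; 62 0.0 -0.0 25.7 -0.000; 62 0.0 -0.0 25.7 -0.000
```

jog_arm(
  targets="62 -1.8 4.2 36 0; 62 -1.8 4.2 36 0; 62 -1.8 4.2 36 0; 62 -1.8 4.2 36 0; 62 -1.8 4.2 36 0; 62 0 0 26 0; 62 0 0 26 0; 62 0 0 25 0; 62 0 0 0 0; 62 0 0 0 0",
  force=40,
)

```text
time: 4.33
tcp_pos: [0.5159, -0.0528, 0.0234]
tool_rot: [-3.14, -0.0, 1.373]
contact_force: [0.3, -0.5, 1.5]
gripper_width: 0.0618
finger_force: 0.0
```

jog_arm(
  targets="25 0 0 0 0; 25 0 0 0 0; 25 0 0 0 0; 25 0 0 0 0; 25 0 0 0 0; 25 0 0 0 0; 25 0 0 0 0; 25 0 0 0 0",
  force=40,
)

```text
time: 5.0
tcp_pos: [0.5174, -0.0537, 0.0253]
tool_rot: [3.139, -0.0, 1.372]
contact_force: [-2.6, 3.0, 8.4]
gripper_width: 0.0352
finger_force: 39.2
```

```bash
python3 - <<'E'
from h import *
s=manip.get_state()
plan(25,[.5174,-.0537,.285])
a=np.array([.5174,-.0537,.285]);b=np.array([.443,.2505,.285])
plan(25,b,1.646,n=9,pose=(a,s['tool_rot']))
E
```

```text
7 25 -0.0 0.1 -37.1 0.000; 25 -0.0 0.1 -37.1 0.000; 25 -0.0 0.1 -37.1 0.000; 25 -0.0 0.1 -37.1 0.000; 25 -0.0 0.1 -37.1 0.000; 25 -0.0 0.1 -37.1 0.000; 25 -0.0 0.1 -37.1 0.000
9 25 31.5 -14.8 -0.0 -0.030; 25 31.9 -13.8 -0.0 -0.030; 25 32.3 -12.8 -0.0 -0.030; 25 32.7 -11.8 -0.0 -0.030; 25 33.1 -10.8 -0.0 -0.030; 25 33.4 -9.8 -0.0 -0.030; 25 33.7 -8.8 -0.0 -0.030; 25 33.9 -7.8 -0.0 -0.030; 25 34.1 -6.7 -0.0 -0.030
```

jog_arm(
  targets="25 0 0 -20 0; 25 0 0 -38 0; 25 0 0 -40 0; 25 0 0 -40 0; 25 0 0 -41 0; 25 0 0 -41 0; 25 0 0 -40 0; 25 0 0 0 0",
)

```text
time: 5.67
tcp_pos: [0.5178, -0.0539, 0.2928]
tool_rot: [3.129, 0.001, 1.372]
contact_force: [1.6, 0.6, -1.0]
gripper_width: 0.0354
finger_force: 41.1
```

jog_arm(
  targets="25 31.5 -14.8 0 -0.03; 25 32 -13.8 0 -0.03; 25 32.3 -12.8 0 -0.03; 25 32.7 -11.8 0 -0.03; 25 33 -10.8 0 -0.03; 25 33.4 -9.8 0 -0.03; 25 33.7 -8.8 0 -0.03; 25 34 -7.8 0 -0.03; 25 34 -6.7 0 -0.03; 25 0 0 0 0; 25 0 0 0 0; 25 0 0 0 0",
)

```text
time: 6.67
tcp_pos: [0.4427, 0.2505, 0.284]
tool_rot: [3.141, 0.0, 1.642]
contact_force: [0.9, -0.4, -1.5]
gripper_width: 0.0357
finger_force: 40.9
```

```bash
python3 - <<'E'
from h import *
st()
for n in ('scene','top'):
    p=cams.grab_frame(n); save(p,n+'2.png')
    for t in ['tape_measure','case','hinge','handle','nose']: print(n,t,[(np.round(d['at'],3),round(d['score'],2)) for d in nets.landmark_of(p,t)[:1]])
plan(25,[.443,.2505,.033],1.646)
E
```

```text
6.67 [0.4427 0.2505 0.284 ] [3.141 0.    1.642] F [ 0.9 -0.4 -1.5] w 0.0357 ff 40.9 [ 0.36 -0.    1.5  -0.    1.65  0.29]
scene tape_measure [(array([0.442, 0.244, 0.26 ]), 0.66)]
scene case [(array([ 0.454,  0.252, -0.005]), 0.9)]
scene hinge [(array([0.521, 0.253, 0.072]), 0.95)]
scene handle [(array([0.562, 0.256, 0.18 ]), 0.95)]
scene nose [(array([0.378, 0.245, 0.07 ]), 0.66)]
top tape_measure [(array([0.441, 0.247, 0.259]), 0.67)]
top case [(array([ 0.454,  0.252, -0.002]), 0.95)]
top hinge [(array([0.522, 0.255, 0.076]), 0.93)]
top handle [(array([0.56 , 0.258, 0.184]), 0.91)]
top nose [(array([0.377, 0.246, 0.076]), 0.64)]
7 25 0.0 0.0 35.8 -0.001; 25 0.0 0.0 35.8 -0.001; 25 0.0 0.0 35.8 -0.001; 25 0.0 0.0 35.8 -0.001; 25 0.0 0.0 35.8 -0.001; 25 0.0 0.0 35.8 -0.001; 25 0.0 0.0 35.8 -0.001
```

View pics/scene2.png

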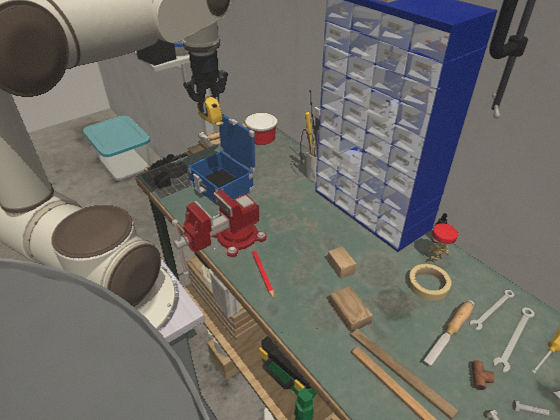

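jog_arm(
  targets="25 0 0 36 0; 25 0 0 36 0; 25 0 0 36 0; 25 0 0 36 0; 25 0 0 36 0; 25 0 0 32 0; 25 0 0 20 0; 25 0 0 12 0; 25 0 0 4 0; 25 0 0 0 0; 25 0 0 0 0",
)

```text
time: 8.18
tcp_pos: [0.4432, 0.2507, 0.036]
tool_rot: [3.141, -0.0, 1.642]
contact_force: [0.7, -0.7, -2.0]
gripper_width: 0.0355
finger_force: 40.9
```

jog_arm(
  targets="25 0 0 2 0; 25 0 0 2 0; 25 0 0 1 0; 25 0 0 0 0; 25 0 0 0 0",
)

```text
time: 8.6
tcp_pos: [0.4433, 0.2508, 0.0314]
tool_rot: [3.14, -0.0, 1.642]
contact_force: [-2.4, -0.7, 10.3]
gripper_width: 0.0355
finger_force: 42.2
```

jog_arm(
  targets="54 0 0 0 0; 54 0 0 0 0; 54 0 0 0 0; 54 0 0 -10 0; 54 0 0 -25 0; 54 0 0 -40 0; 54 0 0 -40 0; 54 0 0 -40 0; 54 0 0 -40 0; 54 0 0 -40 0; 0 0 0 -35 0; 0 0 0 0 0",
)

```text
time: 9.6
tcp_pos: [0.4438, 0.251, 0.3083]
tool_rot: [3.132, -0.003, 1.642]
contact_force: [1.0, 1.1, 1.1]
gripper_width: 0.0306
finger_force: 0.0
```

```bash
python3 - <<'E'
from h import *
st()
for n in ('top','scene'):
    p=cams.grab_frame(n); save(p,n+'3.png'); c=cloud(p,np.ones((420,560),bool))
    m=(c[:,0]>.57)&(c[:,0]<.7)&(c[:,1]>.15)&(c[:,1]<.36)&(c[:,2]>.02)&(c[:,2]<.7); print(m.sum(),np.round(np.percentile(c[m],[0,5,50,95,100],axis=0),3).tolist() if m.sum() else '')
    print([(np.round(d['at'],3),round(d['score'],2)) for d in nets.landmark_of(p,'tape_measure')[:1]])
    r=nets.regions_of(p,'tape_measure')
    if r: print(np.round(np.percentile(cloud(p,r[0]['region']),[2,50,98],axis=0),3).tolist())
plan(0,[.598,.2555,.29],1.646); plan(0,[.598,.2555,.168],pose=(np.array([.598,.2555,.29]),np.array([np.pi,0,1.646])))
E
```

```text
9.6 [0.4438 0.251  0.3083] [ 3.132e+00 -3.000e-03  1.642e+00] F [1.  1.1 1.1] w 0.0306 ff 0.0 [ 0.36 -0.01  1.45 -0.    1.69  0.29]
0 
[(array([0.442, 0.248, 0.009]), 0.73)]
[[0.424, 0.208, 0.006], [0.442, 0.241, 0.063], [0.461, 0.282, 0.072]]
0 
[(array([0.442, 0.242, 0.008]), 0.51)]
[[0.419, 0.204, 0.027], [0.433, 0.234, 0.055], [0.459, 0.273, 0.072]]
5 0 -1.2 31.1 1.8 -0.001; 0 -1.2 31.1 1.8 -0.001; 0 -1.2 31.1 1.8 -0.001; 0 -1.3 31.1 1.8 -0.001; 0 -1.3 31.1 1.8 -0.001
4 0 0.0 -0.0 30.5 0.000; 0 0.0 -0.0 30.5 0.000; 0 0.0 -0.0 30.5 0.000; 0 0.0 -0.0 30.5 0.000
```

View pics/top3.png

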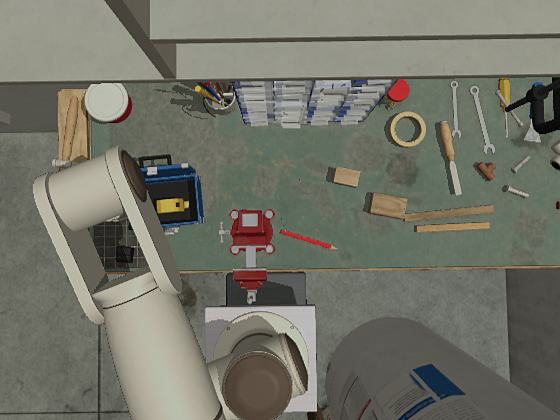

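jog_arm(
  targets="0 -1.2 31 2 0; 0 -1.2 31 2 0; 0 -1.2 31 2 0; 0 -1.2 31 2 0; 0 -1.2 31 2 0; 0 0 0 10 0; 0 0 0 30 0; 0 0 0 35 0; 0 0 0 35 0; 0 0 0 20 0; 0 0 0 0 0",
)

```text
time: 10.82
tcp_pos: [0.5955, 0.2549, 0.1543]
tool_rot: [-3.133, 0.002, 1.642]
contact_force: [0.1, -1.3, 0.2]
gripper_width: -0.0002
finger_force: 0.0
```

```bash
python3 - <<'E'
from h import *
st()
s=manip.get_state()
M=R.from_euler('xyz',s['tool_rot'])
case_yaw=.075; hx=np.array([.5213,.2545,.076]); ax=np.array([np.cos(case_yaw),np.sin(case_yaw),0])
def tcp(th,dx,dz):
    f=np.radians(160.1)-th; return hx+ax*(.1117*np.cos(f)+dx)+[0,0,.1117*np.sin(f)+dz]
pts=[s['tcp_pos']]+[tcp(t,.019,-.010) for t in np.arange(1.5,.24,-.1)]
for a,b,t in zip(pts,pts[1:],np.arange(1.5,.24,-.1)): print(round(t,2),np.round(b,3),np.round(M.inv().apply(b-a)*1000,1))
E
```

```text
10.82 [0.5955 0.2549 0.1543] [-3.133e+00  2.000e-03  1.642e+00] F [ 0.1 -1.3  0.2] w -0.0002 ff 0.0 [ 0.29  0.34  1.36 -0.    1.45  0.21]
1.5 [0.571 0.258 0.173] [  5.  -24.7 -18.9]
1.4 [0.56  0.257 0.176] [ -0.  -10.9  -2.4]
1.3 [0.549 0.257 0.177] [ -0.  -11.1  -1.3]
1.2 [0.538 0.256 0.178] [ -0.  -11.2  -0.2]
1.1 [0.527 0.255 0.177] [ -0.  -11.1   0.9]
1.0 [0.516 0.254 0.175] [ -0. -11.   2.]
0.9 [0.505 0.253 0.172] [ -0.  -10.7   3.1]
0.8 [0.494 0.252 0.168] [ -0.  -10.4   4.2]
0.7 [0.485 0.252 0.163] [-0.  -9.9  5.2]
0.6 [0.475 0.251 0.157] [-0.  -9.3  6.1]
0.5 [0.467 0.25  0.15 ] [-0.  -8.7  7. ]
0.4 [0.459 0.25  0.142] [-0.  -7.9  7.9]
0.3 [0.451 0.249 0.133] [-0.  -7.1  8.6]
```

jog_arm(
  targets="0 3 0 -12 0; 0 2 0 -7 0; 0 0 -12 0 0; 0 0 -12 0 0; 0 0 -11 -2 0; 0 0 -11 -1 0; 0 0 -11 0 0; 0 0 0 0 0",
)

```text
time: 11.48
tcp_pos: [0.54, 0.2571, 0.1857]
tool_rot: [3.138, -0.001, 1.642]
contact_force: [-0.6, -0.1, 7.9]
gripper_width: -0.0
finger_force: 3.6
```

```bash
cat >> h.py <<'E'
def lid():
    for n in ('scene','top'):
        p=cams.grab_frame(n)
        for t in ('handle','strike'):
            r=nets.landmark_of(p,t)[:1]
            for d in r:
                v=np.array(d['at'])-[.5213,.2545,.076]; a=np.arctan2(v[2],v[0]*np.cos(.075)+v[1]*np.sin(.075))
                a0=np.radians(160.1) if t=='handle' else np.pi+np.arctan2(8,148)
                print(n,t,np.round(d['at'],3),round(d['score'],2),'lid',round(((a0-a)+1)%(2*np.pi)-1,3))
    return p
E
python3 - <<'E'
from h import *
st(); lid(); st(); save(cams.grab_frame('scene'),'s4.png')
im=cv2.imread('pics/s4.png')[80:220,140:300]; cv2.imwrite('pics/s4c.png',cv2.resize(im,None,fx=4,fy=4))
E
```

```text
11.48 [0.54   0.2571 0.1857] [ 3.138e+00 -1.000e-03  1.642e+00] F [-0.6 -0.1  7.9] w -0.0 ff 3.6 [0.32 0.21 1.45 0.   1.47 0.24]
scene handle [0.526 0.253 0.186] 0.78 lid 1.269
scene strike [0.473 0.251 0.217] 0.72 lid 1.293
top handle [0.533 0.255 0.192] 0.75 lid 1.323
top strike [0.472 0.252 0.217] 0.87 lid 1.287
11.78 [0.542  0.2571 0.1852] [ 3.137e+00 -1.000e-03  1.642e+00] F [-1.2  1.3 13.6] w 0.0002 ff 6.8 [0.31 0.22 1.45 0.   1.47 0.24]
```

View pics/s4c.png

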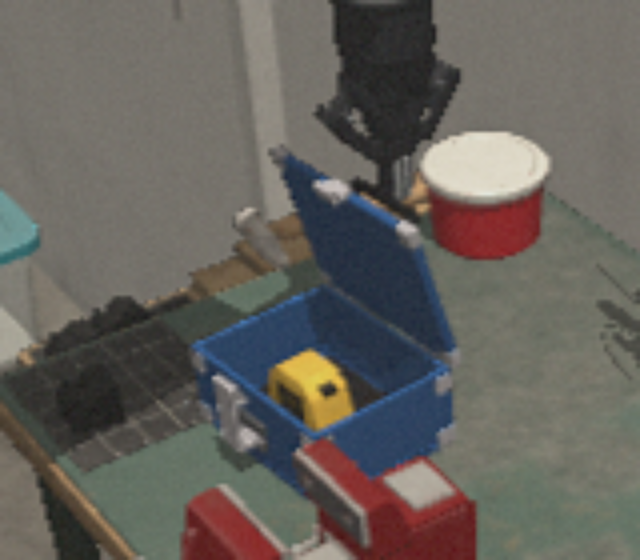

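jog_arm(
  targets="0 0 6 -4 0; 0 0 6 0 0; 0 0 0 10 0; 0 0 0 8 0; 0 0 0 0 0; 0 0 0 0 0",
)

```text
time: 12.33
tcp_pos: [0.5521, 0.2572, 0.1671]
tool_rot: [-3.139, 0.001, 1.642]
contact_force: [-0.5, 0.2, 0.2]
gripper_width: -0.0002
finger_force: 0.0
```

jog_arm(
  targets="0 0 -10 0 0; 0 0 -10 0 0; 0 0 -10 0 0; 0 0 -10 0 0; 0 0 -10 0 0; 0 0 -10 3 0; 0 0 -10 5 0; 0 0 0 0 0; 0 0 0 0 0",
)

```text
time: 13.08
tcp_pos: [0.4822, 0.2525, 0.1607]
tool_rot: [3.141, -0.0, 1.642]
contact_force: [0.3, 1.0, 0.5]
gripper_width: -0.0003
finger_force: 0.0
```

```bash
python3 - <<'E'
from h import *
lid(); st()
E
```

```text
scene handle [0.459 0.248 0.17 ] 0.75 lid 0.64
scene strike [0.459 0.247 0.17 ] 0.74 lid 1.037
top handle [ 0.452  0.251 -0.   ] 0.73 lid 5.103
top strike [0.394 0.246 0.161] 0.79 lid 0.64
13.38 [0.4831 0.2524 0.1603] [-3.142  0.     1.642] F [-0.   0.6 -0.4] w 0.0001 ff 0.0 [ 0.34  0.12  1.61 -0.    1.41  0.27]
```

jog_arm(
  targets="0 0 -9 5 0; 0 0 -9 7 0; 0 0 -8 8 0; 0 0 -6 6 0; 0 0 0 0 0; 0 0 0 0 0",
)

```text
time: 13.88
tcp_pos: [0.451, 0.2502, 0.1344]
tool_rot: [-3.141, 0.0, 1.642]
contact_force: [-0.6, -0.0, 0.4]
gripper_width: 0.0001
finger_force: 0.0
```

```bash
python3 - <<'E'
from h import *
lid(); st()
E
```

```text
scene handle [0.431 0.249 0.143] 0.63 lid 0.289
scene strike [0.377 0.242 0.109] 0.61 lid 0.28
top handle [0.432 0.245 0.145] 0.66 lid 0.304
top strike [0.377 0.242 0.11 ] 0.82 lid 0.282
14.18 [0.4512 0.2502 0.1345] [ 3.141 -0.     1.642] F [-0.4 -0.6 -0.3] w -0.0001 ff 0.0 [ 0.36  0.08  1.71 -0.    1.35  0.29]
```

```bash
python3 - <<'E'
from h import *
s=manip.get_state();a=s['tcp_pos'];r=s['tool_rot']
up=a+[.003,0,.04]
plan(0,up); o=np.array([.428,.2478,.175]); plan(0,o,1.646,pose=(up,r)); e=np.array([.418,.2467,.122]); plan(0,e,1.646,n=6,pose=(o,r))
E
```

```text
2 0 -0.1 1.5 -20.0 0.000; 0 -0.1 1.5 -20.0 0.000
1 0 -0.5 -26.3 -0.5 -0.004
6 0 -0.1 -1.7 8.8 -0.001; 0 -0.1 -1.7 8.8 -0.001; 0 -0.1 -1.7 8.8 -0.001; 0 -0.1 -1.7 8.8 -0.001; 0 -0.1 -1.7 8.8 -0.001; 0 -0.1 -1.7 8.8 -0.001
```

jog_arm(
  targets="0 0 3 -20 0; 0 0 0 -20 0; 0 -0.5 -26 0 0; 0 0 -1.5 9 0; 0 0 -1.5 9 0; 0 0 -1.5 9 0; 0 0 -1.5 6 0; 0 0 -2 5 0; 0 0 -1 4 0; 0 0 0 0 0; 0 0 0 0 0",
)

```text
time: 15.1
tcp_pos: [0.4191, 0.2474, 0.1322]
tool_rot: [-3.141, 0.0, 1.642]
contact_force: [0.2, 0.3, 0.7]
gripper_width: 0.0002
finger_force: 0.0
```

```bash
python3 - <<'E'
from h import *
lid(); st()
E
```

```text
scene handle [0.418 0.244 0.125] 0.67 lid 0.095
scene strike [0.374 0.243 0.086] 0.71 lid 0.119
top handle [0.423 0.244 0.131] 0.85 lid 0.159
top strike [0.372 0.244 0.086] 0.96 lid 0.119
15.4 [0.4192 0.2474 0.1325] [ 3.141 -0.     1.642] F [ 0.7 -0.2  0.3] w 0.0002 ff 0.0 [ 0.37  0.02  1.78 -0.    1.34  0.3 ]
```

jog_arm(
  targets="0 0 -0.5 3 0; 0 0 -0.5 3 0; 0 0 -0.5 3 0; 0 0 0 2 0; 0 0 0 0 0; 0 0 0 0 0",
)

```text
time: 15.9
tcp_pos: [0.4175, 0.2472, 0.1211]
tool_rot: [-3.141, 0.0, 1.642]
contact_force: [-0.2, -0.6, 0.3]
gripper_width: 0.0
finger_force: 0.0
```

jog_arm(
  targets="0 0 0 1 0; 0 0 0 1 0; 0 0 0 0 0; 0 0 0 0 0",
)

```text
time: 16.23
tcp_pos: [0.4175, 0.2472, 0.1192]
tool_rot: [-3.141, 0.0, 1.642]
contact_force: [-0.4, -0.2, 0.4]
gripper_width: 0.0002
finger_force: 0.0
```

```bash
python3 - <<'E'
from h import *
lid(); st()
E
```

```text
scene handle [0.416 0.243 0.114] 0.97 lid -0.004
scene strike [0.375 0.242 0.068] 0.8 lid 0.0
top handle [0.418 0.242 0.12 ] 0.89 lid 0.05
top strike [0.372 0.241 0.067] 0.81 lid -0.008
16.53 [0.4175 0.2473 0.1193] [3.142 0.    1.642] F [-0.4 -0.3 -0.3] w -0.0002 ff 0.0 [ 0.38  0.03  1.8  -0.    1.31  0.3 ]
```

jog_arm(
  targets="0 0 0 1 0; 0 0 0 1 0; 0 0 0 1 0; 0 0 0 0 0; 0 0 0 0 0",
)

```text
time: 16.95
tcp_pos: [0.4177, 0.2474, 0.1181]
tool_rot: [3.14, -0.0, 1.642]
contact_force: [-10.3, -4.2, 28.6]
gripper_width: 0.0001
finger_force: 14.1
```

jog_arm(
  targets="40 0 0 -5 0; 40 0 0 -15 0; 40 0 0 0 0; 40 0 0 0 0; 40 0 0 0 0; 40 0 0 0 0; 40 0 0 0 0; 40 0 0 12 0; 40 0 0 12 0; 40 0 0 9 0; 40 0 0 0 0; 40 0 0 0 0",
  force=60,
)

```text
time: 17.95
tcp_pos: [0.4173, 0.2472, 0.103]
tool_rot: [-3.141, 0.0, 1.642]
contact_force: [0.5, 0.3, -1.5]
gripper_width: 0.0399
finger_force: 0.0
```

jog_arm(
  targets="4 0 0 0 0; 4 0 0 0 0; 4 0 0 0 0; 4 0 0 0 0; 4 0 0 0 0; 4 0 0 0 0; 4 0 0 0 0; 4 0 0 0 0",
  force=60,
)

```text
time: 18.62
tcp_pos: [0.4163, 0.2473, 0.1038]
tool_rot: [-3.139, 0.0, 1.642]
contact_force: [-14.3, -1.7, 10.7]
gripper_width: 0.0072
finger_force: 58.8
```

```bash
python3 - <<'E'
from h import *
lid(); st()
E
```

```text
scene handle [0.416 0.242 0.113] 0.83 lid -0.008
scene strike [0.374 0.24  0.068] 0.91 lid 0.003
top handle [0.416 0.245 0.119] 0.7 lid 0.037
top strike [0.373 0.24  0.07 ] 0.56 lid 0.012
18.92 [0.4163 0.2473 0.1038] [-3.139  0.     1.642] F [-13.9  -2.2  12.3] w 0.0071 ff 58.8 [0.38 0.04 1.82 0.   1.28 0.3 ]
```

jog_arm(
  targets="30 0 0 0 0; 30 0 0 0 0; 30 0 0 0 0; 30 0 0 0 0; 30 0 -1 3 0; 30 0 -0.5 4 0; 30 0 0 0 0; 30 0 0 0 0",
  force=60,
)

```text
time: 19.58
tcp_pos: [0.4158, 0.2471, 0.096]
tool_rot: [-3.141, 0.0, 1.642]
contact_force: [0.7, 0.5, 0.0]
gripper_width: 0.03
finger_force: 0.0
```

jog_arm(
  targets="4 0 0 0 0; 4 0 0 0 0; 4 0 0 0 0; 4 0 0 0 0; 4 0 0 0 0; 4 0 0 0 0; 4 0 0 0 0; 4 0 0 0 0",
  force=60,
)

```text
time: 20.25
tcp_pos: [0.4161, 0.2472, 0.0964]
tool_rot: [3.141, -0.0, 1.642]
contact_force: [1.3, 0.1, 3.2]
gripper_width: 0.0073
finger_force: 58.6
```

jog_arm(
  targets="4 0 0 -1 0; 4 0 0 -0.5 0; 4 0 0 0 0; 4 0 0 0 0",
)

```text
time: 20.58
tcp_pos: [0.4165, 0.2472, 0.0978]
tool_rot: [3.141, -0.0, 1.642]
contact_force: [6.4, 0.2, -3.2]
gripper_width: 0.008
finger_force: 58.5
```

jog_arm(
  targets="4 0 0 -0.5 0; 4 0 0 -0.5 0; 4 0 0 0 0; 4 0 0 0 0",
)

```text
time: 20.92
tcp_pos: [0.4166, 0.2472, 0.0981]
tool_rot: [3.141, 0.0, 1.642]
contact_force: [12.5, 3.1, -14.5]
gripper_width: 0.0079
finger_force: 58.6
```

jog_arm(
  targets="4 0 0.5 0 0; 4 0 0.5 0 0; 4 0 0 0 0; 4 0 0 0 0",
)

```text
time: 21.25
tcp_pos: [0.4166, 0.2472, 0.0981]
tool_rot: [-3.14, 0.0, 1.642]
contact_force: [3.2, 1.9, -15.8]
gripper_width: 0.0078
finger_force: 58.7
```

Now a steady hold at about 15 N.

jog_arm(
  targets="4 0 0.3 0 0; 4 0 0 0 0; 4 0 0 0 0; 4 0 0 0 0; 4 0 0 0 0; 4 0 0 0 0; 4 0 0 0 0; 4 0 0 0 0; 4 0 0 0 0; 4 0 0 0 0",
)

```text
time: 22.08
tcp_pos: [0.4168, 0.2471, 0.0983]
tool_rot: [-3.14, 0.0, 1.642]
contact_force: [-3.8, 3.9, -25.3]
gripper_width: 0.0071
finger_force: 57.9
```

```bash
python3 - <<'E'
from h import *
lid(); st(); save(cams.grab_frame('scene'),'s5.png')
im=cv2.imread('pics/s5.png')[80:220,140:300]; cv2.imwrite('pics/s5c.png',cv2.resize(im,None,fx=4,fy=4,interpolation=2))
E
```

```text
scene handle [0.416 0.246 0.11 ] 0.89 lid -0.035
scene strike [0.375 0.242 0.07 ] 0.59 lid 0.013
top handle [0.419 0.245 0.119] 0.58 lid 0.052
top strike [0.374 0.244 0.07 ] 0.86 lid 0.011
22.38 [0.4167 0.2471 0.0982] [-3.14   0.     1.642] F [ -3.9   4.6 -25.4] w 0.0074 ff 57.9 [0.38 0.05 1.83 0.   1.27 0.3 ]
```

View pics/s5c.png

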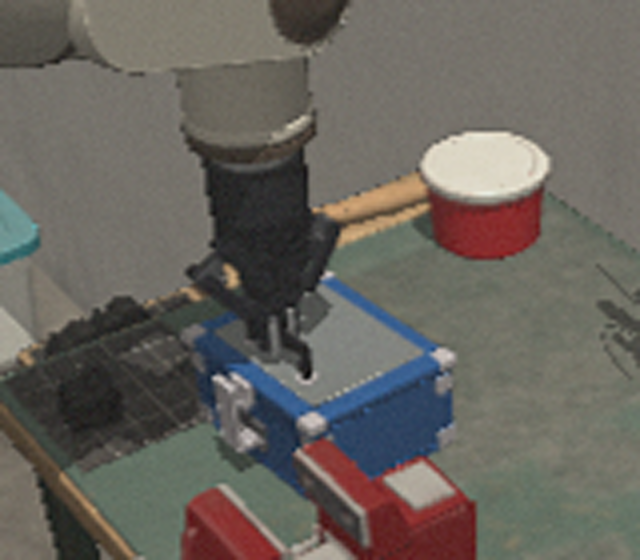

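The picture shows the lid shut, with the gripper on the handle at about (285,340). The catch is home at about (230,400). The pull crept up to 25 N, so I'll ease it back to about 15 N and hold.

jog_arm(
  targets="4 0 -0.2 0.5 0; 4 0 0 0 0; 4 0 0 0 0",
)

```text
time: 22.68
tcp_pos: [0.4168, 0.2472, 0.0982]
tool_rot: [-3.141, 0.0, 1.642]
contact_force: [-5.4, 3.3, -20.1]
gripper_width: 0.0077
finger_force: 58.5
```

jog_arm(
  targets="4 0 -0.2 0.4 0; 4 0 0 0 0; 4 0 0 0 0",
)

```text
time: 22.93
tcp_pos: [0.4168, 0.2472, 0.0981]
tool_rot: [-3.141, 0.0, 1.642]
contact_force: [-5.3, 2.0, -15.1]
gripper_width: 0.0079
finger_force: 59.0
```

jog_arm(
  targets="4 0 0 0.1 0; 4 0 0 0 0; 4 0 0 0 0",
)

```text
time: 23.18
tcp_pos: [0.4168, 0.2472, 0.0981]
tool_rot: [-3.141, 0.0, 1.642]
contact_force: [-5.7, 1.8, -14.3]
gripper_width: 0.008
finger_force: 59.0
```

jog_arm(
  targets="4 0 0 0 0; 4 0 0 0 0; 4 0 0 0 0; 4 0 0 0 0",
)

```text
time: 23.52
tcp_pos: [0.4168, 0.2472, 0.0981]
tool_rot: [-3.141, 0.0, 1.642]
contact_force: [-5.1, 2.2, -13.7]
gripper_width: 0.0075
finger_force: 59.0
```

jog_arm(
  targets="4 0 0 -0.1 0; 4 0 0 0 0; 4 0 0 0 0; 4 0 0 0.5 0; 4 0 0 0.5 0; 4 0 0 0 0; 35 0 0 0 0; 35 0 0 0 0; 35 0 0 0 0; 35 0 0 0 0; 35 0 0 0 0",
)

```text
time: 24.43
tcp_pos: [0.4174, 0.2473, 0.0974]
tool_rot: [3.14, -0.0, 1.642]
contact_force: [0.5, 0.2, -0.7]
gripper_width: 0.0347
finger_force: 0.0
```

jog_arm(
  targets="35 0 0 -5 0; 35 0 0 -12 0; 35 0 0 -25 0; 35 0 0 -40 0; 35 0 0 -40 0; 35 0 0 -40 0; 35 0 0 0 0; 35 0 0 0 0",
)

```text
time: 25.1
tcp_pos: [0.4176, 0.2475, 0.2615]
tool_rot: [3.137, -0.001, 1.642]
contact_force: [0.0, 0.2, -0.6]
gripper_width: 0.0351
finger_force: 0.0
```

```bash
python3 - <<'E'
from h import *
lid(); st(); p=cams.grab_frame('scene'); save(p,'s6.png')
for t in ('wood_block','sanding_block'): print(t,[np.round(d['at'],3) for d in nets.landmark_of(p,t)[:1]])
im=cv2.imread('pics/s6.png')[80:220,140:300]; cv2.imwrite('pics/s6c.png',cv2.resize(im,None,fx=4,fy=4,interpolation=2))
E
```

```text
scene handle [0.414 0.246 0.116] 0.7 lid 0.006
scene strike [0.373 0.244 0.069] 0.64 lid 0.01
top handle [0.418 0.246 0.118] 0.7 lid 0.037
top strike [0.375 0.242 0.068] 0.72 lid -0.003
25.4 [0.4167 0.2471 0.258 ] [-3.140e+00  1.000e-03  1.642e+00] F [-0.2 -1.1 -0.7] w 0.0349 ff 0.0 [ 0.38 -0.05  1.59 -0.    1.6   0.31]
wood_block [array([ 0.52 , -0.251, -0.004])]
sanding_block [array([ 0.433, -0.37 ,  0.002])]
```

View pics/s6c.png

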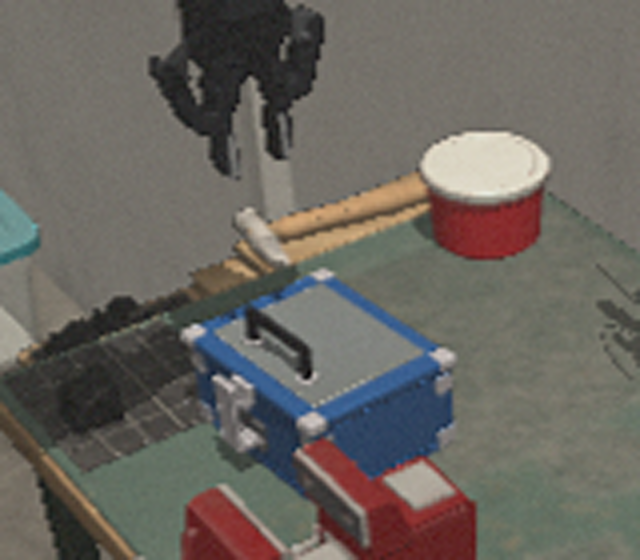

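The picture shows the lid shut and caught, with the handle at about (280,340), the catch at about (235,405), and the gripper well clear above. The two blocks haven't moved.

```bash
python3 -c "
from station import manip
print(manip.finish_job())"
```

```text
the job is handed in; nothing more can be done
None
```

The tape measure is in the shut case and the catch held on the first tug: the pull crept up to 25 N for about half a second, then I held it near 15 N for another half second. The two blocks were not touched, and the job is handed in.

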